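# Hang the curtain-ring bin from an S-hook on the sprung rail

## Robot

A 7-joint arm with a two-finger parallel gripper is mounted at the origin on the work surface. World frame = base frame: x ahead of the robot, y to its left, z up, the work surface at z = 0. Lengths are in m, angles in rad, forces in N, time in s.
With the tool pointing down it reaches from about 0.4 to 0.9 m from the base axis. Payload 5.6 kg.
Tool frame: the origin (TCP) lies on the centre line of the jaws, within the pads' length; the fingertips stand 14 mm ahead of it and the grasp point (between the pads) lies 5 mm behind it; z points along the fingers, y is the direction in which the jaws open and shut (so a half turn about z gives the same grasp; the last joint's range is limited). The gripper opens to 92 mm and grips with 3 to 60 N. Pads are 20 mm wide; open, the fingers measure 128 mm over their backs; the gripper's body (75 mm by 189 mm) begins 69 mm behind the grasp point.
Start: joints at [1.274, 0.468, -0.012, 1.603, 0.006, 1.071, -0.056], TCP at [0.163, -0.629, 0.229] pointing down, gripper open.
Joint ranges: [-2.53, 2.53], [-0.31, 2.02], [-1.57, 1.55], [0.28, 2.44], [-1.29, 4.43], [0.15, 1.84], [-2.92, 2.92]. Speed limits (rad/s): [2.57, 2.57, 3.14, 3.14, 3.14, 3.14, 3.14].

## Interface

Orientations are given as a 3x3 rotation matrix whose columns are the frame's x, y, z axes.
In Python, from rig import monitor, cams, env gives the robot as it stands.
- The arm moves only by the tool play_rows, never from a script. Its arguments are lists of equal length, an entry for each row: "hand": the gripper command: -1 is shut, 1 is fully open, values between are in proportion; "travel": the shift along the world's x, y, z in mm, a list of three; "roll": the turn about the world's z in degrees. In form: {"hand": [hand, ...], "travel": [[x, y, z], ...], "roll": [roll, ...]}. A call has exactly 5 rows; each row shifts and turns the commanded pose from where the row before left it; what a row does not reach is not made up. A row lasts 1/10 s, in which the tool goes at most 50 mm and 8.59 degrees, less where a joint would pass 70% of its speed; a pose out of reach is approached as far as the arm can. A call is refused whole if a number of a shift passes 50 or a number of a turn 8.59, either way. A call with a gripper value outside its range is refused whole. The fingers move at their own pace and stop on an object; "force" is the grip in N (left out, the last holds). Time passes only in rows, so rows that do not move let the fingers close, or fill a call up. It gives the time, the measured TCP pose, the force and the opening at its end, in the units of the state.
- monitor.state(): the state, without advancing time (a new reading comes with each control period).
- cams.camera(name): name is "scene" or "side" or "wrist"; returns the picture (400x640x3 uint8, red, green, blue); there is no depth.
- cams.camera_params(name): a dict with "vfov" (degrees; the focal length in pixels is half the picture's height over the tangent of half this angle, whatever the lens; pixels are square), "cx", "cy" (the principal point, pixels), "xyz" and "orientation" of the camera in the world; the wrist camera has in their place "tool_from_camera" (4x4, takes a point from camera to tool coordinates, whose origin is the TCP and whose axes are the flange's). Camera axes: x right, y down, z forward; pixel columns grow to the right and rows downward; lengths in m; the calibration is good to about 2 mm. The wrist camera is an equidistant fisheye: a pixel r from the principal point sees the ray r / f radians off the axis. A picture is of the moment at which its call begins: read the wrist's pose just before it. camera_params takes no time and is no camera call.
- env.sign_off(): hands the job in, once; it reports no verdict.
The state is a dict: "t": time; "joint_positions": joint angles; "joint_velocities": joint speeds; "joint_torque": joint torques, N m; "tool_pos": TCP position; "ee_rot": TCP orientation; "contact_force": force on the tool from outside, world axes, zero at the start; "wrist_torque": the same for the moment, N m; "opening": finger opening in m.
Only numpy, scipy, OpenCV 4.12 (cv2) and the standard library are available. Lean on these libraries where they do the work, as an engineer would, in place of code of your own. Each camera call takes 0.05 s, during which the arm holds its last target. There are 200 camera calls.

## Task

Take the S-hook out of its wooden block by the red paddle and hook it over the steel rail at the orange spring-loaded keepers, pressing it gently but firmly down between them until it is fully home on the bar, and let it go. Then hang the green bin of curtain rings by the peak of its wire bail in the hook's lower curl, keeping the bin upright all the way, and leave it hanging still and level, clear of the table. The rail and keepers bend easily, so feel your way and never force them or drop the bin onto the hook; leave the book, the stapler and the jar where they are.

Things in the scene. Friction and masses are not known exactly. Their poses are not given: they have to be found in the camera images.
- stand: Fixed rail stand, dark wooden base 70 x 360 x 14 mm; origin: centre of its underside; x from front (robot side) to back, y along the rail. Two posts (32 mm thick) at y = +-165 mm carry a round steel bar, 14 mm diameter, above the origin, parallel to y. Post height is adjustable: bar axis 258 to 274 mm above the table, different each time, NOT reported: see it or feel for it.
- station (a point): Top centre of the stand's base, 14 mm above the table, straight below the spot on the bar where the hook goes: between two orange keeper discs (36 mm diameter, 14 mm thick, faces 1 mm apart about y = 0, fixed collars 52 mm from the middle). Facing rims are chamfered, 4 mm deep over the outer 7 mm of radius. Axes as the stand's.
- keeper_l (a joint): Travel (m) of the keeper on the stand's +y side: 0 shut, grows as it is pushed outwards, at most 0.020; its spring gives 1.5 N at 0 plus 200 N/m. The hook's wire pressed down within 3 mm of the middle wedges the keepers apart (4 to 10 N downwards over some 7 mm), then stops hard on the bar; both then read about 0.0035. Over 24 N on rail or keepers bends them.
- keeper_r (a joint): The same for the keeper on the stand's -y side.
- hook: S-hook of 8 mm steel wire in its own xz plane, 196 mm tall, 120 g, upright in its block. Origin: underside of the lower curl; z up. Wire centre line (x, z mm): upper curl from free tip (20, 119) over (0, 139) to (-20, 119); shank to (-20, 68), slanting to (18, 30); lower curl radius 18 about (0, 22); free tip (-24, 30). Hang it with its x along the stand's x: lower tip to the robot.
- hook_crown (a point): Underside of the upper curl's top, 135 mm above the hook's origin: it rests on the top of the bar (bar axis then 128 mm above the hook's origin). The bar enters the hook from the hook's +x side, below the upper tip and above the slanting shank: with the keepers, bar axis 79 to 95 mm above the hook's origin. Then lower the hook.
- hook_paddle (a point): Where to grip the hook: in the flat red paddle on its top, 183 mm above its origin; the paddle is 24 mm along x, 9 mm thick along y, from 140 to 196 mm; fingers close along the hook's y. Gripping much lower brings the fingers onto the keepers.
- hook_cup (a point): Resting place of the bail's wire in the lower curl, 11 mm above the hook's origin, x = y = 0; axes as the hook's. The bail enters from the -x side over the lower tip, its wire centre 30 to 34 mm above this point until it is 8 mm short of it in x, then goes down.
- block: Fixed light wooden block 100 x 64 x 42 mm, origin at the centre of its underside, with a slot 12 mm wide and 32 mm deep along its x (a rest under the hook's lower tip keeps it upright). The hook stands in the slot, its origin 10 mm above the block's, x the same way; it lifts straight out.
- bin: Green open steel bin with wooden curtain rings, 90 x 90 mm, 55 mm high, 220 to 420 g; origin: centre of its underside, z up. A fixed bail of 6 mm wire in its yz plane rises from the +y and -y walls (66 mm high at y = +-43.5 mm) to a peak 105 mm over the underside. A black grip bar sticks out on the -x side. Hang it with its x along the stand's x.
- bin_grip (a point): Where to grip the bin: in the black grip bar, 80 mm from the bin's centre on its -x side, 52 mm above its underside. The bar is 10 mm thick along y, from x = -44 to -96 and z = 33 to 67 mm; fingers close along y, from above, best with the gripper leaning back (to -x) by 20 degrees or so to stay clear of hook and rail.
- bail_top (a point): Peak of the bail, centre of its wire, 105 mm above the bin's underside; axes as the bin's. It is to end at point hook_cup.
- book: Bystander: red book 110 x 160 x 35 mm lying in front of the stand, origin at the centre of its underside. Leave alone.
- stapler: Bystander: bright metal staple gun about 150 x 24 x 95 mm, origin at the centre of its underside. Leave alone.
- jar: Bystander: amber glass jar, 68 mm diameter, 90 mm high, origin at the centre of its underside. Leave alone.
Mind the look-alikes: they are no part of the job. What is meant by the bin is not purple, and is the larger of those in its own colour.

How it is judged:
By the outcome, as a careful person would: the job done as asked, in the order asked, and still so for the second after the job is handed in, with the robot touching nothing.
It also fails if it takes over 72 s, if anything falls off the work surface, if the arm or the gripper's body presses on something with over 40 N, if the wrist force passes 120 N, or if a joint passes its speed limit or range.

## Working session

There is one attempt and no reset: what is moved stays moved. The work goes in short steps, Python scripts to look and compute and a tool call to move; the robot and the scene stay as the last step left them, time stands still between calls to the robot, and variables do not carry over. Pictures are saved under pics/ and viewed, about 8 in all and at most 12, crops included, and the job is handed in when it is done.

Besides the shell and the picture viewer there is one more tool, called after ">>>" by a JSON object that holds its "api" and its "payload", one argument or row to a line. play_rows: Moves the arm, as the interface text tells. Its arguments: {"type":"object","properties":{"hand":{"type":"array","items":{"type":"number"}},"travel":{"type":"array","items":{"type":"array","items":{"type":"number"}}},"roll":{"type":"array","items":{"type":"number"}},"force":{"type":"number"}},"required":["hand","travel","roll"]}

```bash
ls; mkdir -p pics; python3 - <<'E'
from rig import monitor,cams
import cv2,numpy as np
s=monitor.state();print(s)
for n in("scene","side","wrist"):
    p=cams.camera_params(n);print(n,p)
    im=cams.camera(n);cv2.imwrite(f"pics/{n}0.png",im[:,:,::-1])
E
```

```text
pics
{'t': 0.0, 'joint_positions': array([ 1.27400378,  0.46837926, -0.01159165,  1.60360656,  0.00602532,
        1.07140479, -0.05630597]), 'joint_velocities': array([-1.76743794e-03,  6.60408396e-04,  1.42950962e-03, -6.46225767e-05,
       -1.65430666e-03,  2.40562572e-04,  1.43288319e-04]), 'joint_torque': array([ 1.14592308e-04, -5.20570850e+01, -1.21253353e-02, -2.43748266e+01,
       -5.64951485e-02,  1.72171206e-02,  1.38807318e-04]), 'tool_pos': array([ 0.16298106, -0.62866309,  0.22764604]), 'ee_rot': array([[ 9.67984153e-01,  2.51010626e-01, -5.87058098e-04],
       [ 2.51011267e-01, -9.67982736e-01,  1.66361246e-03],
       [-1.50677698e-04, -1.75770870e-03, -9.99998444e-01]]), 'contact_force': array([0.61942342, 0.26858148, 0.44791755]), 'wrist_torque': array([0.03857004, 0.02324128, 0.00522857]), 'opening': 0.09201389802058599}
scene {'vfov': 56.680356118218725, 'cx': 313.93370971629673, 'cy': 199.28246212580143, 'xyz': array([ 1.02576486, -0.68465253,  1.06052768]), 'orientation': array([[ 0.82571399,  0.40907822, -0.38839596],
       [ 0.56405117, -0.6067436 ,  0.56009684],
       [-0.00653334, -0.68155499, -0.73173773]])}
side {'vfov': 53.47182116035537, 'cx': 320.603926772442, 'cy': 204.2953182652386, 'xyz': array([-0.30310954,  0.82873288,  0.85562015]), 'orientation': array([[-0.70566102, -0.33596656,  0.62383411],
       [-0.70814672,  0.36409265, -0.60495022],
       [-0.02389037, -0.86865587, -0.49483961]])}
wrist {'vfov': 65.70646984690485, 'cx': 319.5514302022872, 'cy': 196.96062417519275, 'tool_from_camera': array([[ 2.02618811e-03, -9.62696409e-01, -2.70576270e-01,
         7.54232079e-02],
       [ 9.99997692e-01,  2.14406048e-03, -1.40056221e-04,
         7.00046005e-04],
       [ 7.14963507e-04, -2.70575361e-01,  9.62698532e-01,
        -1.57035523e-01],
       [ 0.00000000e+00,  0.00000000e+00,  0.00000000e+00,
         1.00000000e+00]])}
```

View pics/scene0.png

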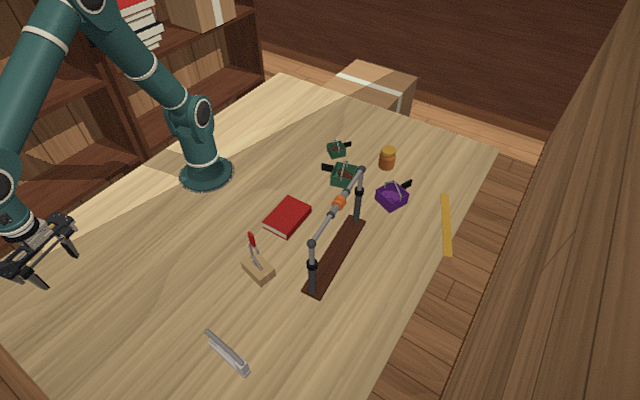

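View pics/side0.png

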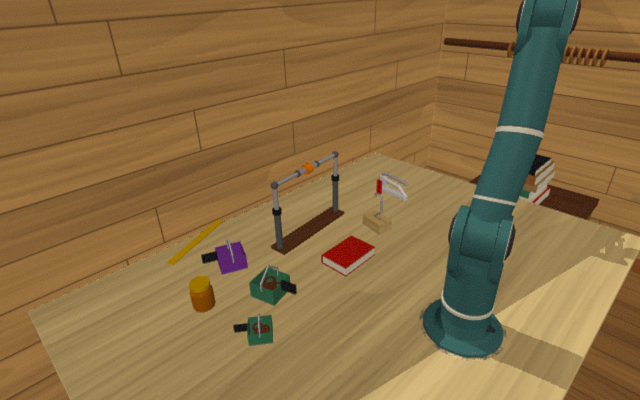

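```bash
cat > h.py <<'E'
import numpy as np,cv2
from rig import monitor,cams
def K(p):
    f=200/np.tan(np.radians(p["vfov"]/2));return f,p["cx"],p["cy"]
def ray(n,uv):
    p=cams.camera_params(n);f,cx,cy=K(p)
    d=p["orientation"]@np.array([(uv[0]-cx)/f,(uv[1]-cy)/f,1.]);return p["xyz"],d/np.linalg.norm(d)
def atz(n,uv,z):
    o,d=ray(n,uv);return o+d*(z-o[2])/d[2]
def tri(a,b,n1="scene",n2="side"):
    o1,d1=ray(n1,a);o2,d2=ray(n2,b)
    t=np.linalg.lstsq(np.c_[d1,-d2],o2-o1,rcond=None)[0]
    p,q=o1+t[0]*d1,o2+t[1]*d2
    return (p+q)/2,np.linalg.norm(p-q)*1000
def proj(n,X,s=None):
    X=np.atleast_2d(X);p=cams.camera_params(n);f,cx,cy=K(p)
    if n!="wrist":
        c=(X-p["xyz"])@p["orientation"];return np.c_[cx+f*c[:,0]/c[:,2],cy+f*c[:,1]/c[:,2]]
    T=p["tool_from_camera"];c=((X-s["tool_pos"])@s["ee_rot"]-T[:3,3])@T[:3,:3]
    r=np.hypot(c[:,0],c[:,1]);th=np.arctan2(r,c[:,2])
    return np.c_[cx+f*th*c[:,0]/r,cy+f*th*c[:,1]/r]
def wray(uv,s):
    p=cams.camera_params("wrist");f,cx,cy=K(p);T=p["tool_from_camera"]
    a=np.array([uv[0]-cx,uv[1]-cy]);r=np.hypot(*a);th=r/f
    d=np.r_[np.sin(th)*a/r,np.cos(th)]
    return s["tool_pos"]+s["ee_rot"]@T[:3,3], s["ee_rot"]@T[:3,:3]@d
def watz(uv,s,z):
    o,d=wray(uv,s);return o+d*(z-o[2])/d[2]
E
python3 - <<'E'
import cv2,numpy as np
a=cv2.imread("pics/scene0.png");b=cv2.imread("pics/side0.png")
def c(i,x,y,w,h,k=4):return cv2.resize(i[y:y+h,x:x+w],None,fx=k,fy=k,interpolation=cv2.INTER_CUBIC)
# tiles 400x300 => 100x75 at 4x ; scene bins, side bins, scene hook, side hook
t=np.vstack([np.hstack([c(a,310,135,100,75),c(b,210,260,100,75)]),np.hstack([c(a,225,222,80,60,5),c(b,345,170,80,60,5)])])
cv2.imwrite("pics/c1.png",t)
t=np.vstack([np.hstack([c(a,295,160,80,150,4)[:600],c(b,265,145,80,110,5)[:550][:, :400] if 0 else cv2.copyMakeBorder(c(b,265,145,80,110,5),0,50,0,0,cv2.BORDER_CONSTANT)])])
cv2.imwrite("pics/c2.png",t)
E
```

```text
(no output)
```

View pics/c1.png

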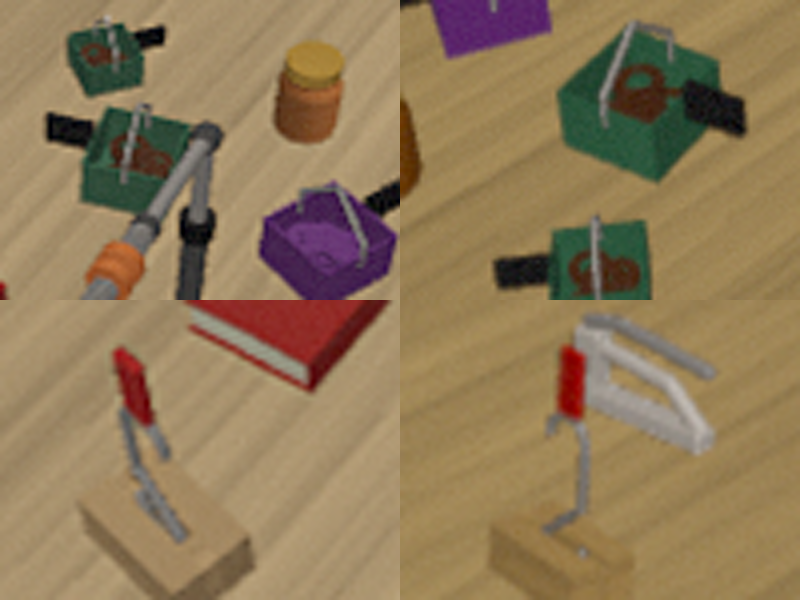

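View pics/c2.png

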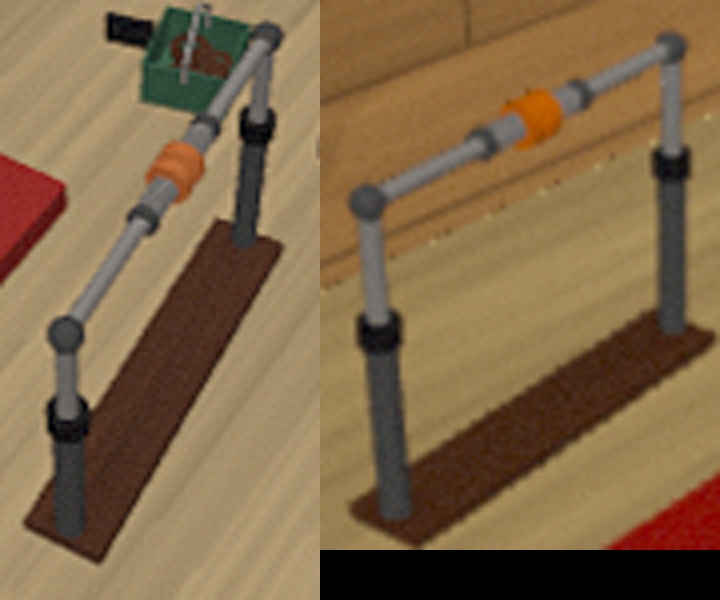

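Bins: green small (scene 336,150 / side 260,330), green large (scene 344,175 / side 270,287), purple (scene 392,196). The larger green one, with its grip bar towards the robot, is the one meant; the crop confirms it.

```bash
cat > m1.py <<'E'
from h import *
np.set_printoptions(precision=4,suppress=True)
def S1(x,y):return (310+x/4,135+y/4)
def D1(x,y):return (210+(x-400)/4,260+y/4)
def S3(x,y):return (225+x/5,222+(y-300)/5)
def D3(x,y):return (345+(x-400)/5,170+(y-300)/5)
def S2(x,y):return (295+x/4,160+y/4)
def D2(x,y):return (265+(x-320)/5,145+y/5)
P=lambda n,a,b:print(n,*tri(a,b))
P("ball -y",S2(66,333),D2(671,46));P("ball +y",S2(266,38),D2(366,202));P("keepers",S2(175,172),D2(532,117))
P("bail",S1(141,107),D1(634,27));P("bailfoot near",S1(125,178),D1(672,45))
P("bar end",S1(47,128),D1(742,120))
P("paddle",S3(132,387),D3(571,383));P("tip",S3(165,455),D3(548,432));P("pad top",S3(122,350),D3(572,347))
for n,a in(("L",(80,503)),("T",(160,460)),("R",(250,543)),("B",(172,598)),("slot1",(135,485)),("slot2",(185,540))):print(n,atz("scene",S3(*a),.042))
for n,a in(("bL",(492,522)),("bT",(525,500)),("bR",(633,560))):print(n,atz("side",D3(*a),.042))
for n,a in(("a",(25,523)),("b",(100,562)),("c",(283,245)),("d",(218,220))):print("base",n,atz("scene",S2(*a),.014))
for n,a in(("rimL",(558,95)),("rimR",(718,60)),("rimN",(662,120))):print(n,atz("side",D1(*a),.055))
for n,a in(("rimTL",(108,108)),("rimBL",(85,170)),("rimBR",(158,182)),("rimTR",(190,122))):print(n,atz("scene",S1(*a),.055))
E
python3 m1.py
```

```text
ball -y [ 0.6842 -0.2106  0.2619] 6.1012411956584645
ball +y [0.6526 0.1171 0.2607] 3.9599972534536843
keepers [ 0.6683 -0.0478  0.262 ] 6.171353975286879
bail [0.501  0.2824 0.0981] 8.28428787431329
bailfoot near [0.5146 0.2374 0.0459] 5.66852108704569
bar end [0.4096 0.2567 0.0445] 6.209047813311337
paddle [ 0.4911 -0.2457  0.1739] 4.300512526636748
tip [ 0.5118 -0.2485  0.1236] 3.60050111920725
pad top [ 0.4888 -0.2435  0.2055] 1.6109667401788565
L [ 0.4473 -0.269   0.042 ]
T [ 0.4685 -0.2142  0.042 ]
R [ 0.5574 -0.2308  0.042 ]
B [ 0.5419 -0.2892  0.042 ]
slot1 [ 0.4678 -0.2384  0.042 ]
slot2 [ 0.5217 -0.2523  0.042 ]
bL [ 0.5414 -0.2237  0.042 ]
bT [ 0.5439 -0.2679  0.042 ]
bR [ 0.427  -0.2534  0.042 ]
base a [ 0.6585 -0.2296  0.014 ]
base b [ 0.7256 -0.2244  0.014 ]
base c [0.689  0.1317 0.014 ]
base d [0.6245 0.1244 0.014 ]
rimL [0.5199 0.3404 0.055 ]
rimR [0.4624 0.2296 0.055 ]
rimN [0.4408 0.3034 0.055 ]
rimTL [0.4528 0.3096 0.055 ]
rimBL [0.4825 0.2193 0.055 ]
rimBR [0.5504 0.2446 0.055 ]
rimTR [0.5328 0.3377 0.055 ]
```

Scene: stand at (0.668,-0.048), yaw +5.5°, bar about 0.262. Hook paddle at (0.491,-0.246), yaw about -11.5°. Large green bin at (0.50,0.28), yaw about 19°. These sizes and heights agree with the given ones. I'm moving above the hook, camera side towards -x.

>>> {"api": "play_rows", "payload": {
  "hand": [1,1,1,1,1],
  "travel": [
    [16.4,19.2,5.6],
    [16.4,19.2,5.6],
    [16.4,19.2,5.6],
    [16.4,19.2,5.6],
    [16.4,19.2,5.6]
  ],
  "roll": [7.7,7.7,7.7,7.7,7.7],
  "force": 20
}}

```text
t: 0.65
tool_pos: [0.2456, -0.5322, 0.2565]
ee_rot: [[0.597, 0.802, -0.0], [0.802, -0.597, 0.0], [0.0, -0.0, -1.0]]
contact_force: [-0.3, -0.1, 0.5]
opening: 0.092
```

>>> {"api": "play_rows", "payload": {
  "hand": [1,1,1,1,1],
  "travel": [
    [16.4,19.2,5.6],
    [16.4,19.2,5.6],
    [16.4,19.2,5.6],
    [16.4,19.2,5.6],
    [16.4,19.2,5.6]
  ],
  "roll": [7.7,7.7,7.7,7.7,7.7]
}}

```text
t: 1.15
tool_pos: [0.3276, -0.4362, 0.2846]
ee_rot: [[-0.032, 0.999, -0.0], [0.999, 0.032, 0.0], [0.0, -0.0, -1.0]]
contact_force: [-0.1, -0.1, -0.7]
opening: 0.0918
```

>>> {"api": "play_rows", "payload": {
  "hand": [1,1,1,1,1],
  "travel": [
    [16.4,19.2,5.6],
    [16.4,19.2,5.6],
    [16.4,19.2,5.6],
    [16.4,19.2,5.6],
    [16.4,19.2,5.6]
  ],
  "roll": [7.7,7.7,7.7,7.7,7.7]
}}

```text
t: 1.65
tool_pos: [0.4096, -0.3403, 0.3127]
ee_rot: [[-0.647, 0.762, -0.0], [0.762, 0.647, 0.0], [0.0, -0.0, -1.0]]
contact_force: [-0.4, 0.1, 0.1]
opening: 0.0918
```

>>> {"api": "play_rows", "payload": {
  "hand": [1,1,1,1,1],
  "travel": [
    [16.4,19.2,5.6],
    [16.4,19.2,5.6],
    [16.4,19.2,5.6],
    [16.4,19.2,5.6],
    [16.4,19.2,5.6]
  ],
  "roll": [7.7,7.7,7.7,7.7,7.7]
}}

```text
t: 2.15
tool_pos: [0.4915, -0.2444, 0.3407]
ee_rot: [[-0.981, 0.193, -0.0], [0.193, 0.981, -0.0], [0.0, -0.0, -1.0]]
contact_force: [0.5, -0.4, -0.4]
opening: 0.0915
```

```bash
python3 - <<'E'
from h import *
s=monitor.state();im=cams.camera("wrist");np.save("w1.npy",im);import pickle;pickle.dump(s,open("w1.pkl","wb"))
print(s["joint_positions"])
im=np.ascontiguousarray(im[:,:,::-1]);
cv2.imwrite("pics/w1.png",cv2.resize(im,(800,500),interpolation=cv2.INTER_CUBIC))
print(proj("wrist",[[.4911,-.2457,.206],[.5118,-.2485,.129],[.4474,-.269,.042],[.668,-.048,.262]],s)*1.25)
E
```

```text
[ 0.97788968  0.28122311 -0.7026985   1.6798062   0.1902415   1.25057884
  1.61042276]
[[398.53565037 239.74005129]
 [399.95661365 240.56519443]
 [372.27773581 173.1104669 ]
 [648.05688342 400.24725889]]
```

View pics/w1.png

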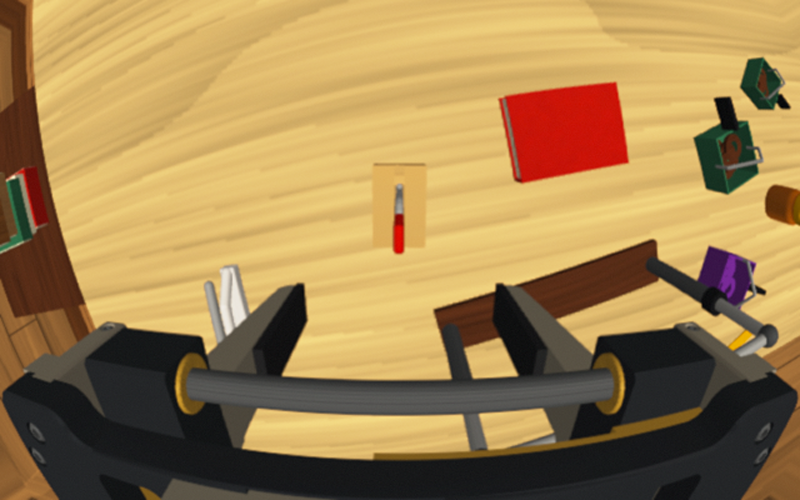

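```bash
python3 - <<'E'
from h import *
import pickle
from scipy.optimize import minimize
s=pickle.load(open("w1.pkl","rb"));im=np.load("w1.npy").astype(int)
m=(im[:,:,0]>100)&(im[:,:,1]<60)&(im[:,:,2]<60);m[:,:290]=0;m[:,345:]=0;m[:140]=0;m[215:]=0
v,u=np.nonzero(m);print(u.min(),u.max()+1,v.min(),v.max()+1)
def bb(p):
    x,y,a=p;c,d=np.cos(a),np.sin(a)
    X=[[x+c*i-d*j,y+d*i+c*j,z] for i in(-.012,.012) for j in(-.0045,.0045) for z in(.150,.206)]
    q=proj("wrist",X,s);return np.r_[q.min(0),q.max(0)]
t=np.array([u.min(),v.min(),u.max()+1,v.max()+1])
for x in(.485,.488,.491,.494,.497):print(x,bb((x,-.2457,np.radians(-11.3)))-t)
# block yaw: edges of block top
for uv in((373,163),(426,163),(426,248),(373,248)):print(watz(np.array(uv)/1.25,s,.042))
E
```

```text
315 323 171 203
0.485 [-2.03142146 -6.93081773 -0.65157896 -5.23907405]
0.488 [-1.41985766 -4.38325149 -0.06043863 -2.34909487]
0.491 [-0.81398127 -1.8428442   0.52783889  0.52520769]
0.494 [-0.21707625  0.69008005  1.113161    3.38345011]
0.497 [0.37683824 3.21520324 1.69543807 6.22526459]
[ 0.43583582 -0.26576324  0.042     ]
[ 0.44772429 -0.20480861  0.042     ]
[ 0.54955483 -0.22322311  0.042     ]
[ 0.53712145 -0.28696189  0.042     ]
```

>>> {"api": "play_rows", "payload": {
  "hand": [1,1,1,1,1],
  "travel": [
    [-0.5,-1.3,-25],
    [0,0,-35],
    [0,0,-40],
    [0,0,-34],
    [0,0,-18.7]
  ],
  "roll": [0,0,0,0,0]
}}

```text
t: 2.7
tool_pos: [0.4888, -0.2461, 0.1848]
ee_rot: [[-0.98, 0.199, -0.004], [0.199, 0.98, 0.002], [0.004, 0.001, -1.0]]
contact_force: [-0.1, 0.0, -0.4]
opening: 0.092
```

>>> {"api": "play_rows", "payload": {
  "hand": [-1,-1,-1,-1,-1],
  "travel": [
    [0,0,0],
    [0,0,0],
    [0,0,0],
    [0,0,0],
    [0,0,0]
  ],
  "roll": [0,0,0,0,0],
  "force": 20
}}

```text
t: 3.2
tool_pos: [0.4911, -0.2468, 0.1889]
ee_rot: [[-0.98, 0.199, 0.002], [0.199, 0.98, -0.001], [-0.002, -0.001, -1.0]]
contact_force: [-0.3, 1.1, 0.7]
opening: 0.0539
```

>>> {"api": "play_rows", "payload": {
  "hand": [-1,-1,-1,-1,-1],
  "travel": [
    [0,0,0],
    [0,0,0],
    [0,0,0],
    [0,0,0],
    [0,0,0]
  ],
  "roll": [0,0,0,0,0]
}}

```text
t: 3.7
tool_pos: [0.4906, -0.2465, 0.1878]
ee_rot: [[-0.98, 0.199, -0.0], [0.199, 0.98, 0.0], [0.0, 0.0, -1.0]]
contact_force: [0.5, -0.1, -0.2]
opening: 0.0138
```

>>> {"api": "play_rows", "payload": {
  "hand": [-1,-1,-1,-1,-1],
  "travel": [
    [0,0,0],
    [0,0,0],
    [0,0,5],
    [0,0,10],
    [0,0,20]
  ],
  "roll": [0,0,0,0,0]
}}

```text
t: 4.2
tool_pos: [0.4898, -0.2462, 0.2227]
ee_rot: [[-0.98, 0.199, -0.002], [0.199, 0.98, 0.001], [0.002, 0.001, -1.0]]
contact_force: [0.0, -0.5, -0.8]
opening: 0.0088
```

>>> {"api": "play_rows", "payload": {
  "hand": [-1,-1,-1,-1,-1],
  "travel": [
    [0,0,30],
    [0,0,30],
    [0,0,30],
    [10,20,30],
    [15,30,10]
  ],
  "roll": [0,0,0,3,3]
}}

```text
t: 4.7
tool_pos: [0.5165, -0.1981, 0.3569]
ee_rot: [[-0.995, 0.098, 0.005], [0.098, 0.995, -0.003], [-0.005, -0.003, -1.0]]
contact_force: [-0.5, 1.3, -2.6]
opening: 0.0086
```

>>> {"api": "play_rows", "payload": {
  "hand": [-1,-1,-1,-1,-1],
  "travel": [
    [20,38,0],
    [20,38,0],
    [20,38,0],
    [12,24,0],
    [0,0,0]
  ],
  "roll": [3,3,3,1.8,0]
}}

```text
t: 5.2
tool_pos: [0.5884, -0.0532, 0.3538]
ee_rot: [[-0.995, -0.101, 0.001], [-0.101, 0.995, 0.003], [-0.002, 0.003, -1.0]]
contact_force: [-0.4, 2.0, -1.4]
opening: 0.0085
```

```bash
python3 - <<'E'
from h import *
import pickle
s=monitor.state();A=[cams.camera(n) for n in("scene","side","wrist")]
s=monitor.state();pickle.dump((s,A),open("w2.pkl","wb"))
print(s["tool_pos"],s["ee_rot"],s["contact_force"],s["opening"])
a,b,w=[x[:,:,::-1] for x in A]
c=lambda i,x,y,W,h,k:cv2.resize(i[y:y+h,x:x+W],(W*k,h*k),interpolation=cv2.INTER_CUBIC)
top=np.hstack([c(a,270,150,100,75,4),c(b,270,130,100,75,4)])
cv2.imwrite("pics/c3.png",np.vstack([top,cv2.resize(w,(800,500))[200:500]]))
E
```

```text
[ 0.58738627 -0.05956398  0.3531012 ] [[-9.95778489e-01 -9.17885164e-02 -2.62273270e-04]
 [-9.17882368e-02  9.95778115e-01 -9.30429713e-04]
 [ 3.46568745e-04 -9.02428293e-04 -9.99999533e-01]] [-0.59751627 -1.07550659 -0.84689841] 0.008919527960680554
```

View pics/c3.png

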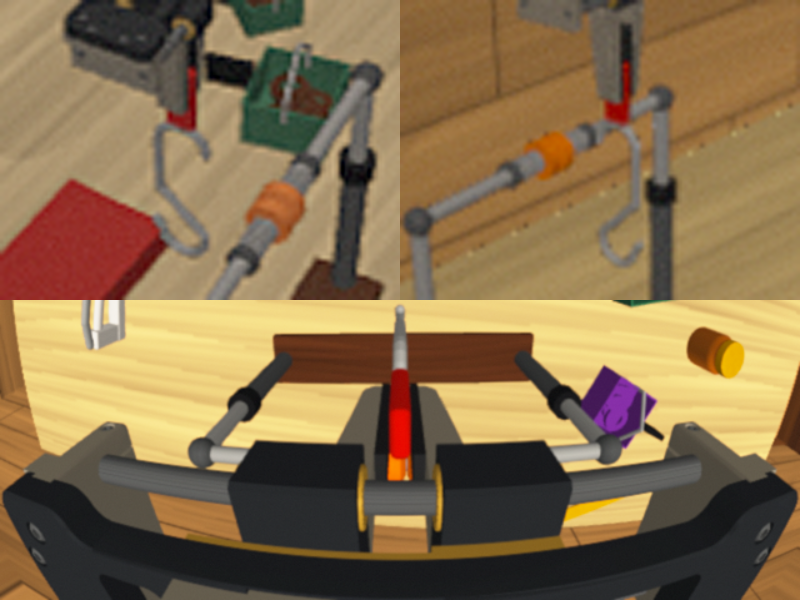

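```bash
cat > m2.py <<'E'
from h import *
import pickle
from m1 import S2,D2
from scipy.optimize import least_squares
s,A=pickle.load(open("w2.pkl","rb"))
ws=s
W=lambda x,y:(x/1.25,(y-100)/1.25)
S4=lambda x,y:(270+x/4,150+y/4); D4=lambda x,y:(270+(x-400)/4,130+y/4)
def model(p):
    x,y,a,h=p;c,d=np.cos(a),np.sin(a)
    g=lambda i,j,z:[x+c*i-d*j,y+d*i+c*j,z]
    return {"b-":g(0,-.165,h),"b+":g(0,.165,h),"k":g(0,0,h),"f-":g(-.035,-.18,.014),"f+":g(-.035,.18,.014),"r-":g(.035,-.18,.014),"r+":g(.035,.18,.014)}
obs=[("scene","b-",S2(66,333)),("side","b-",D2(671,46)),("scene","b+",S2(266,38)),("side","b+",D2(366,202)),
("scene","k",S2(175,172)),("side","k",D2(532,117)),("wrist","f-",W(273,335)),("wrist","f+",W(532,334)),("wrist","r-",W(277,382)),("wrist","r+",W(533,382)),("wrist","b-",W(203,452)),("wrist","b+",W(607,451)),
("scene","f-",S2(25,523)),("scene","r-",S2(100,562)),("scene","r+",S2(283,245)),("scene","f+",S2(218,220))]
def res(p):
    m=model(p);return np.ravel([proj(n,m[k],ws)[0]-np.array(o) for n,k,o in obs])
if __name__=="__main__":
    for sel in("all","fixed","wrist"):
        o0=obs[:]
        if sel=="fixed":obs[:]=[o for o in obs if o[0]!="wrist"]
        if sel=="wrist":obs[:]=[o for o in obs if o[0]=="wrist"]
        r=least_squares(res,[.668,-.048,.096,.262],loss="soft_l1");print(sel,r.x,np.degrees(r.x[2]));
        if sel=="all":
            for o,e in zip(obs,r.fun.reshape(-1,2)):print(o[0],o[1],e)
        obs[:]=o0
    # hook: crown/tips with both fixed cameras
    print("hook low",tri(S4(190,250),D4(620,262)),"upper tip",tri(S4(208,158),D4(605,125)), "paddle-low",tri(S4(182,127),D4(617,121)))
E
python3 m2.py | grep -v "^[a-zA-Z]* *[a-zA-Z+-]* \[ *0\.[0-9]* *-*0\.[0-9]* *0\.[0-9]* *\] [0-9]" | tail -22
```

```text
rimBR [0.5504 0.2446 0.055 ]
rimTR [0.5328 0.3377 0.055 ]
all [ 0.6682 -0.0471  0.0964  0.2635] 5.524557074433441
scene b- [-1.3335 -0.0364]
side b- [-0.6424 -0.4961]
scene b+ [-0.6151 -0.4736]
side b+ [-0.577  -0.8771]
scene k [-0.9178 -0.2537]
side k [-0.9797 -0.465 ]
wrist f- [-0.7496  0.7344]
wrist f+ [1.7908 1.0894]
wrist r- [-0.2166  1.3956]
wrist r+ [-2.7305  0.8284]
wrist b- [0.58   0.1291]
wrist b+ [-0.4368 -0.6205]
scene f- [-2.0148 -1.2643]
scene r- [-1.1675 -1.2567]
scene r+ [-0.2877 -1.0548]
scene f+ [-1.3815 -1.7153]
fixed [ 0.6714 -0.048   0.1017  0.262 ] 5.824767717806165
wrist [ 0.667  -0.0469  0.0952  0.2652] 5.452899198258615
hook low (array([ 0.5931, -0.0539,  0.1764]), np.float64(14.077740352158001)) upper tip (array([ 0.6159, -0.063 ,  0.3005]), np.float64(12.154097254342437)) paddle-low (array([ 0.5913, -0.0562,  0.3132]), np.float64(8.027095709101115))
```

>>> {"api": "play_rows", "payload": {
  "hand": [-1,-1,-1,-1,-1],
  "travel": [
    [0,0,0],
    [0,0,0],
    [0,0,0],
    [0,0,0],
    [0,0,0]
  ],
  "roll": [0.2,0,0,0,0]
}}

```text
t: 5.85
tool_pos: [0.5876, -0.0588, 0.3529]
ee_rot: [[-0.995, -0.096, 0.0], [-0.096, 0.995, -0.0], [-0.0, -0.0, -1.0]]
contact_force: [-0.3, 0.3, -0.9]
opening: 0.0086
```

```bash
python3 - <<'E'
from h import *
import pickle
L=[]
for i in range(3):
    s=monitor.state();w=cams.camera("wrist");L.append((s,w));print(s["tool_pos"],s["ee_rot"][:,0],s["contact_force"])
pickle.dump(L,open("w3.pkl","wb"))
w=w[:,:,::-1]
a=cv2.resize(w[170:250,240:400],(800,400),interpolation=cv2.INTER_CUBIC)
b=cv2.resize(w[150:190,200:440],(800,133),interpolation=cv2.INTER_CUBIC)
cv2.imwrite("pics/c4.png",np.vstack([a,b]))
E
```

```text
[ 0.58759465 -0.05877895  0.35293447] [-9.95378725e-01 -9.60270324e-02 -5.63232154e-05] [-0.33342612  0.34488134 -0.94049078]
[ 0.58763452 -0.05862143  0.35295765] [-9.95353081e-01 -9.62923910e-02 -1.42796431e-04] [-0.19233417  1.73849023 -1.54665674]
[ 0.58763512 -0.05856577  0.35292343] [-9.95349959e-01 -9.63247482e-02 -4.46133515e-05] [ 0.50880375 -0.13675716 -0.86911749]
```

View pics/c4.png

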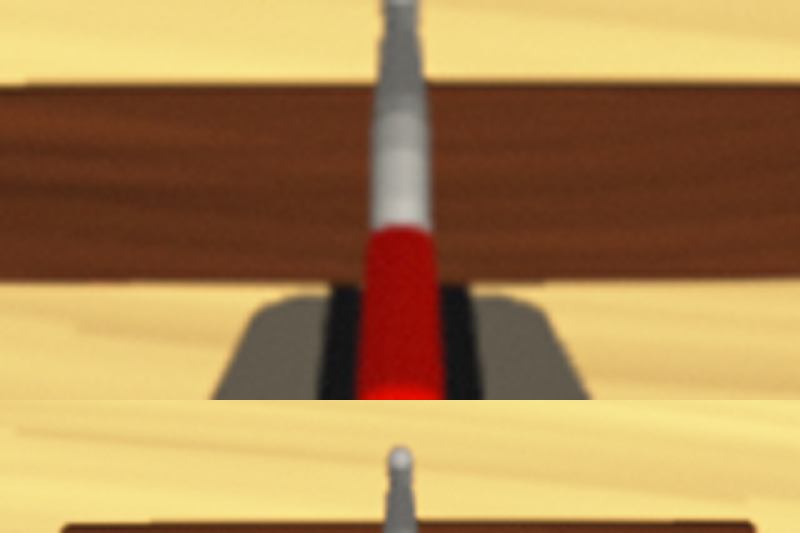

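```bash
python3 - <<'E'
from h import *
import pickle
np.set_printoptions(precision=4,suppress=True)
s,w=pickle.load(open("w3.pkl","rb"))[-1]
q=[watz(u,s,.014) for u in((218.9,186.6),(427.1,186.0))]
t=[(s["ee_rot"].T@(x-s["tool_pos"])) for x in q];print(q,t,(t[0]+t[1])/2)
# balls: hough-free, dark-grey segmentation centroid near expected
f=(t[1]-t[0])[:2];print(np.degrees(np.arctan2(f[0],f[1])),np.linalg.norm(f))
for h in(.258,.264,.270):
    b=[s["ee_rot"].T@(watz(u,s,h)-s["tool_pos"]) for u in((203/1.25,352/1.25),(607/1.25,351/1.25))];print(h,b,np.linalg.norm(b[0]-b[1]))
E
```

```text
[array([ 0.6477, -0.2256,  0.014 ]), array([0.6115, 0.1289, 0.014 ])] [array([-0.0437, -0.1721,  0.3389]), array([-0.0418,  0.1843,  0.3389])] [-0.0428  0.0061  0.3389]
0.2941732166073686 0.3563768125630735
0.258 [array([-0.0856, -0.1639,  0.0949]), array([-0.0852,  0.1747,  0.0949])] 0.338660032300804
0.264 [array([-0.0818, -0.1601,  0.0889]), array([-0.0814,  0.1705,  0.0889])] 0.33059524201437157
0.27 [array([-0.0779, -0.1562,  0.0829]), array([-0.0775,  0.1664,  0.0829])] 0.3225304517279391
```

Wrist view: hook wire at column 320, base front corners at columns 219 and 427 (midpoint 323), so I need about 4.5 mm towards stand +y. The bar is near 0.2645. I'll correct this and enter gently.

>>> {"api": "play_rows", "payload": {
  "hand": [-1,-1,-1,-1,-1],
  "travel": [
    [-0.4,4.5,2.5],
    [10,1,0],
    [14,1.3,0],
    [14,1.3,0],
    [10,1,0]
  ],
  "roll": [0,0,0,0,0]
}}

```text
t: 6.5
tool_pos: [0.6366, -0.0491, 0.3552]
ee_rot: [[-0.995, -0.097, 0.0], [-0.097, 0.995, 0.001], [-0.0, 0.0, -1.0]]
contact_force: [0.3, -0.3, -1.0]
opening: 0.0091
```

>>> {"api": "play_rows", "payload": {
  "hand": [-1,-1,-1,-1,-1],
  "travel": [
    [8,0.8,0],
    [8,0.8,0],
    [8,0.8,0],
    [8.6,0.7,0],
    [0,0,0]
  ],
  "roll": [0,0,0,0,0]
}}

```text
t: 7.0
tool_pos: [0.6685, -0.0461, 0.355]
ee_rot: [[-0.995, -0.097, -0.0], [-0.097, 0.995, 0.001], [0.0, 0.001, -1.0]]
contact_force: [0.8, 0.0, -0.8]
opening: 0.0087
```

>>> {"api": "play_rows", "payload": {
  "hand": [-1,-1,-1,-1,-1],
  "travel": [
    [0,0,-4],
    [0,0,-4],
    [0,0,0],
    [0,0,0],
    [0,0,0]
  ],
  "roll": [0,0,0,0,0]
}}

```text
t: 7.5
tool_pos: [0.6678, -0.0463, 0.3476]
ee_rot: [[-0.995, -0.096, 0.0], [-0.096, 0.995, -0.0], [-0.0, -0.0, -1.0]]
contact_force: [0.6, 0.6, -0.9]
opening: 0.0091
```

```bash
python3 - <<'E'
from h import *
import pickle
s=monitor.state();A=[cams.camera(n) for n in("scene","side","wrist")]
pickle.dump((s,A),open("w4.pkl","wb"))
print(s["tool_pos"],s["ee_rot"][:,0],s["contact_force"])
a,b,w=[x[:,:,::-1] for x in A]
c=lambda i,x,y,W,h,k:cv2.resize(i[y:y+h,x:x+W],(W*k,h*k),interpolation=cv2.INTER_CUBIC)
top=np.hstack([c(a,310,165,50,75,8),c(b,285,130,50,75,8)])
cv2.imwrite("pics/c5.png",top)
E
```

```text
[ 0.66781594 -0.04634769  0.34762205] [-9.95339566e-01 -9.64314500e-02 -3.53176456e-04] [ 0.64555314  0.55915529 -0.93356437]
```

View pics/c5.png

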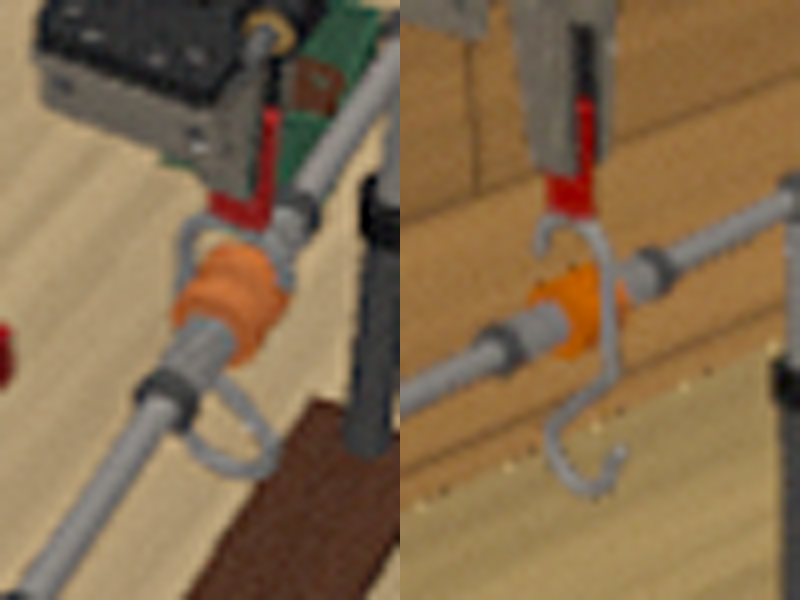

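```bash
python3 - <<'E' | tail -9
from h import *
import pickle
s,A=pickle.load(open("w4.pkl","rb"))
np.set_printoptions(precision=4,suppress=True)
S=lambda x,y:(310+x/8,165+y/8);D=lambda x,y:(285+(x-400)/8,130+y/8)
print("padlow",tri(S(240,223),D(571,211)),"true z",s["tool_pos"][2]-.038)
print("bottom wire z .1736",tri(S(245,470),D(592,488)))
# orange centroids then and orig
from m1 import *
for n,im,i in(("scene",A[0],0),("side",A[1],1)):
    h=cv2.cvtColor(im,cv2.COLOR_RGB2HSV);o0=cv2.cvtColor(cv2.imread(f"pics/{n}0.png"),cv2.COLOR_BGR2HSV)
    for k in(o0,h):
        m=cv2.inRange(k,(5,120,120),(20,255,255));
        if i==0:m[:, :325]=0;m[:,355:]=0;m[:190]=0;m[220:]=0
        else:m[:,:295]=0;m[:,322:]=0;m[:158]=0;m[182:]=0
        v,u=np.nonzero(m);print(n,u.mean()+.5,v.mean()+.5,len(u),u.min(),u.max(),v.min(),v.max())
for y in(-.004,0,.004):
    a=np.array([.6678,-.0463,.0]);d=np.array([-.0957,.9954,0])
    c=a+d*y
    print(y,proj("scene",c+[0,0,.264]),proj("side",c+[0,0,.264]),proj("scene",c+[0,0,.3096]),proj("side",c+[0,0,.3096]))
E
```

```text
rimBR [0.5504 0.2446 0.055 ]
rimTR [0.5328 0.3377 0.055 ]
scene 339.4925925925926 201.9962962962963 135 331 346 195 210
scene 339.4384615384615 202.06923076923076 130 331 346 195 210
side 308.3804780876494 170.04980079681275 502 295 321 158 181
side 308.2505995203837 170.31534772182255 417 295 321 158 181
-0.004 [[337.2633 203.31  ]] [[307.0595 167.5323]] [[337.9034 192.3964]] [[306.5352 155.7724]]
0 [[337.8749 202.4174]] [[306.3255 167.903 ]] [[338.5329 191.5002]] [[305.7884 156.1269]]
0.004 [[338.4837 201.5287]] [[305.5887 168.2751]] [[339.1596 190.608 ]] [[305.0387 156.4828]]
```

```bash
python3 - <<'E'
from h import *
import pickle
w=pickle.load(open("w4.pkl","rb"))[1][2]
w3=pickle.load(open("w3.pkl","rb"))[-1][1]
c=lambda i,x,y,W,h,k:cv2.resize(i[y:y+h,x:x+W],(W*k,h*k),interpolation=cv2.INTER_CUBIC)[:,:,::-1]
cv2.imwrite("pics/c6.png",np.hstack([c(w3,287,215,66,100,6),c(w,287,165,66,100,6)]))
E
```

```text
(no output)
```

View pics/c6.png

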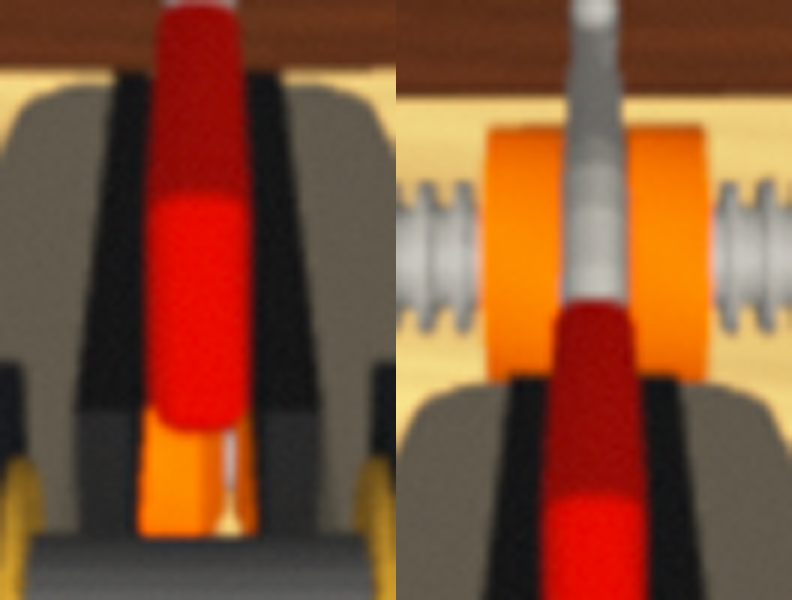

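```bash
python3 - <<'E'
from h import *
import pickle
np.set_printoptions(precision=4,suppress=True)
s=pickle.load(open("w4.pkl","rb"))[0]
for h in(.258,.2645,.271):
  for u in (287+(436-396)/6,287+(745-396)/6):
    print(h,s["ee_rot"].T@(watz((u,165+257/6),s,h)-s["tool_pos"]))
  a,b=[s["ee_rot"].T@(watz((287+(x-396)/6,165+200/6),s,h)-s["tool_pos"]) for x in(486,707)];print("w",b-a)
E
```

```text
0.258 [-0.0018 -0.0222  0.0896]
0.258 [-0.0018  0.021   0.0896]
w [ 0.0001  0.0305 -0.    ]
0.2645 [ 0.0002 -0.0216  0.0831]
0.2645 [0.0003 0.0204 0.0831]
w [ 0.0001  0.0297 -0.    ]
0.271 [ 0.0023 -0.021   0.0766]
0.271 [0.0024 0.0198 0.0766]
w [ 0.0001  0.0289 -0.    ]
```

Keepers at columns 486–707 of the crop (centre 596) and hook wire at 563–628 (centre 596), so they are aligned within a millimetre. Lowering by feel.

>>> {"api": "play_rows", "payload": {
  "hand": [-1,-1,-1,-1,-1],
  "travel": [
    [0,0,-6],
    [0,0,-6],
    [0,0,-5],
    [0,0,-2],
    [0,0,0]
  ],
  "roll": [0,0,0,0,0]
}}

```text
t: 8.15
tool_pos: [0.6677, -0.0464, 0.3278]
ee_rot: [[-0.995, -0.096, -0.001], [-0.096, 0.995, 0.0], [0.001, 0.0, -1.0]]
contact_force: [0.1, 0.1, -1.2]
opening: 0.009
```

>>> {"api": "play_rows", "payload": {
  "hand": [-1,-1,-1,-1,-1],
  "travel": [
    [0,0,-1],
    [0,0,-1],
    [0,0,-1],
    [0,0,0],
    [0,0,0]
  ],
  "roll": [0,0,0,0,0]
}}

```text
t: 8.65
tool_pos: [0.6679, -0.0463, 0.3255]
ee_rot: [[-0.995, -0.096, 0.0], [-0.096, 0.995, 0.0], [-0.0, 0.0, -1.0]]
contact_force: [-0.4, -0.1, -1.0]
opening: 0.009
```

>>> {"api": "play_rows", "payload": {
  "hand": [-1,-1,-1,-1,-1],
  "travel": [
    [0,0,-1],
    [0,0,-1],
    [0,0,-1],
    [0,0,0],
    [0,0,0]
  ],
  "roll": [0,0,0,0,0]
}}

```text
t: 9.15
tool_pos: [0.6678, -0.0462, 0.3223]
ee_rot: [[-0.995, -0.097, -0.0], [-0.097, 0.995, 0.0], [0.0, 0.0, -1.0]]
contact_force: [-0.6, 0.1, -1.3]
opening: 0.009
```

>>> {"api": "play_rows", "payload": {
  "hand": [-1,-1,-1,-1,-1],
  "travel": [
    [0,0,-1],
    [0,0,-1],
    [0,0,0],
    [0,0,0],
    [0,0,0]
  ],
  "roll": [0,0,0,0,0]
}}

```text
t: 9.65
tool_pos: [0.668, -0.0463, 0.3208]
ee_rot: [[-0.995, -0.096, 0.001], [-0.096, 0.995, -0.0], [-0.001, -0.0, -1.0]]
contact_force: [-1.6, 1.1, 3.8]
opening: 0.0089
```

>>> {"api": "play_rows", "payload": {
  "hand": [-1,-1,-1,-1,-1],
  "travel": [
    [0,0,-1],
    [0,0,-1],
    [0,0,0],
    [0,0,0],
    [0,0,0]
  ],
  "roll": [0,0,0,0,0]
}}

```text
t: 10.15
tool_pos: [0.6681, -0.0463, 0.3184]
ee_rot: [[-0.995, -0.097, 0.0], [-0.097, 0.995, 0.0], [-0.001, 0.0, -1.0]]
contact_force: [-0.4, 0.0, 3.6]
opening: 0.0091
```

>>> {"api": "play_rows", "payload": {
  "hand": [-1,-1,-1,-1,-1],
  "travel": [
    [0,0,-1],
    [0,0,-1],
    [0,0,0],
    [0,0,0],
    [0,0,0]
  ],
  "roll": [0,0,0,0,0]
}}

```text
t: 10.65
tool_pos: [0.6679, -0.0463, 0.3161]
ee_rot: [[-0.995, -0.097, -0.0], [-0.097, 0.995, 0.0], [0.0, 0.0, -1.0]]
contact_force: [0.5, -0.1, 1.8]
opening: 0.0089
```

>>> {"api": "play_rows", "payload": {
  "hand": [-1,-1,-1,-1,-1],
  "travel": [
    [0,0,-1],
    [0,0,0],
    [0,0,0],
    [0,0,0],
    [0,0,0]
  ],
  "roll": [0,0,0,0,0]
}}

```text
t: 11.15
tool_pos: [0.6678, -0.0463, 0.3152]
ee_rot: [[-0.995, -0.096, -0.0], [-0.096, 0.995, 0.0], [0.0, 0.0, -1.0]]
contact_force: [0.2, 0.3, 1.7]
opening: 0.0089
```

>>> {"api": "play_rows", "payload": {
  "hand": [-1,-1,-1,-1,-1],
  "travel": [
    [0,0,-1],
    [0,0,0],
    [0,0,0],
    [0,0,0],
    [0,0,0]
  ],
  "roll": [0,0,0,0,0]
}}

```text
t: 11.65
tool_pos: [0.6678, -0.0463, 0.3144]
ee_rot: [[-0.995, -0.097, -0.0], [-0.097, 0.995, 0.0], [0.0, 0.0, -1.0]]
contact_force: [-0.6, 0.1, 1.3]
opening: 0.0089
```

>>> {"api": "play_rows", "payload": {
  "hand": [-1,-1,-1,-1,-1],
  "travel": [
    [0,0,-1],
    [0,0,0],
    [0,0,0],
    [0,0,0],
    [0,0,0]
  ],
  "roll": [0,0,0,0,0]
}}

```text
t: 12.15
tool_pos: [0.6679, -0.0463, 0.3142]
ee_rot: [[-0.995, -0.096, 0.001], [-0.096, 0.995, -0.0], [-0.001, -0.0, -1.0]]
contact_force: [-1.4, 0.0, 5.7]
opening: 0.0088
```

>>> {"api": "play_rows", "payload": {
  "hand": [-1,-1,-1,-1,-1],
  "travel": [
    [0,0,-0.5],
    [0,0,0],
    [0,0,-0.4],
    [0,0,0],
    [0,0,0]
  ],
  "roll": [0,0,0,0,0]
}}

```text
t: 12.65
tool_pos: [0.6679, -0.0463, 0.3141]
ee_rot: [[-0.995, -0.096, 0.001], [-0.096, 0.995, -0.001], [-0.001, -0.001, -1.0]]
contact_force: [-2.6, 0.6, 7.9]
opening: 0.0086
```

Hard stop at TCP z=0.3141 with about 9 N: the hook is home and the bar axis is at about 0.264. Relaxing and releasing.

>>> {"api": "play_rows", "payload": {
  "hand": [-1,-1,-0.3,0.1,0.1],
  "travel": [
    [0,0,0.8],
    [0,0,0],
    [0,0,0],
    [0,0,0],
    [0,0,0]
  ],
  "roll": [0,0,0,0,0]
}}

```text
t: 13.15
tool_pos: [0.6676, -0.0464, 0.3125]
ee_rot: [[-0.995, -0.096, -0.001], [-0.096, 0.995, 0.0], [0.001, 0.0, -1.0]]
contact_force: [-1.0, -0.4, 0.5]
opening: 0.0307
```

>>> {"api": "play_rows", "payload": {
  "hand": [0.1,0.1,0.1,0.1,0.1],
  "travel": [
    [0,0,5],
    [0,0,15],
    [0,0,25],
    [0,0,30],
    [0,0,15]
  ],
  "roll": [0,0,0,0,0]
}}

```text
t: 13.65
tool_pos: [0.6686, -0.0458, 0.4073]
ee_rot: [[-0.995, -0.097, 0.005], [-0.097, 0.995, 0.0], [-0.005, -0.0, -1.0]]
contact_force: [0.3, -0.2, -0.2]
opening: 0.0511
```

```bash
python3 - <<'E'
from h import *
import pickle
s=monitor.state();A=[cams.camera(n) for n in("scene","side","wrist")]
pickle.dump((s,A),open("w5.pkl","wb"))
print(s["tool_pos"],s["ee_rot"][:,0],s["contact_force"],s["opening"],s["joint_positions"])
a,b,w=[x[:,:,::-1] for x in A]
c=lambda i,x,y,W,h,k:cv2.resize(i[y:y+h,x:x+W],(W*k,h*k),interpolation=cv2.INTER_CUBIC)
# upper: hook from scene & side, wrist crop ; lower: bin wrist
cv2.imwrite("pics/c7.png",np.hstack([c(a,310,165,40,75,7),c(b,285,140,40,75,7)[:525],c(w,290,150,60,131,4)[:525]]))
E
```

```text
[ 0.66864721 -0.04579396  0.40732712] [-0.99531949 -0.09652284 -0.00473768] [ 0.3177534  -0.18592921 -0.15465727] 0.051108255003875204 [ 0.51064555  0.51014593 -0.78162973  1.27323917  0.35308485  1.49056611
  1.43652834]Traceback (most recent call last):
  File "<stdin>", line 9, in <module>
    return _nx.concatenate(arrs, 1, dtype=dtype, casting=casting)
           ~~~~~~~~~~~~~~~^^^^^^^^^^^^^^^^^^^^^^^^^^^^^^^^^^^^^^^
ValueError: all the input array dimensions except for the concatenation axis must match exactly, but along dimension 0, the array at index 0 has size 525 and the array at index 2 has size 524
```

>>> {"api": "play_rows", "payload": {
  "hand": [0.1,0.1,0.1,0.1,0.1],
  "travel": [
    [-24,30,0],
    [-24.5,30,0],
    [-24.5,30,0],
    [-24.5,30,-10],
    [-24.5,30,-20]
  ],
  "roll": [1.4,1.4,1.4,1.4,1.4]
}}

```text
t: 14.3
tool_pos: [0.5447, 0.1048, 0.3725]
ee_rot: [[-0.976, -0.218, 0.0], [-0.218, 0.976, -0.0], [-0.0, -0.0, -1.0]]
contact_force: [-0.2, 0.4, -0.1]
opening: 0.0504
```

>>> {"api": "play_rows", "payload": {
  "hand": [0.1,0.1,0.1,0.1,0.1],
  "travel": [
    [-24.5,30,-20],
    [-24.5,30,-20],
    [-24.5,30,-20],
    [-24.5,30,-15],
    [-24,31,-5]
  ],
  "roll": [1.3,1.3,1.3,1.3,1.3]
}}

```text
t: 14.8
tool_pos: [0.4214, 0.2541, 0.2904]
ee_rot: [[-0.945, -0.327, -0.004], [-0.327, 0.945, -0.002], [0.005, -0.001, -1.0]]
contact_force: [1.1, 0.3, 0.4]
opening: 0.0503
```

>>> {"api": "play_rows", "payload": {
  "hand": [0.1,0.1,0.1,0.1,0.1],
  "travel": [
    [0,0,0],
    [0,0,0],
    [0,0,0],
    [0,0,0],
    [0,0,0]
  ],
  "roll": [0,0,0,0,0]
}}

```text
t: 15.3
tool_pos: [0.4246, 0.2537, 0.2932]
ee_rot: [[-0.946, -0.324, -0.0], [-0.324, 0.946, -0.0], [0.0, 0.0, -1.0]]
contact_force: [0.2, -0.1, -0.6]
opening: 0.0507
```

```bash
python3 - <<'E'
from h import *
import pickle
s=monitor.state();A=[cams.camera(n) for n in("scene","side","wrist")]
pickle.dump((s,A),open("w6.pkl","wb"))
print(s["tool_pos"],s["ee_rot"][:,0],s["opening"],s["joint_positions"])
a,b,w=[x[:,:,::-1] for x in A]
r=lambda i,x,y,W,h,o:cv2.resize(i[y:y+h,x:x+W],o,interpolation=cv2.INTER_CUBIC)
print(proj("wrist",[[.501,.281,.055],[.4254,.255,.067]],s))
cv2.imwrite("pics/c7.png",np.hstack([r(w,210,100,220,220,(550,550)),np.vstack([r(a,310,175,50,55,(250,275)),r(b,285,150,50,55,(250,275))])]))
E
```

```text
[0.4246293  0.25373195 0.29316788] [-9.46054239e-01 -3.24008259e-01  1.60139932e-04] 0.05067241686319575 [ 0.2458507   0.28531685 -0.99561529  1.85249991  0.26230059  1.14425583
  1.05932958]
[[320.32675428 230.37418659]
 [320.44968588 174.76841259]]
```

View pics/c7.png

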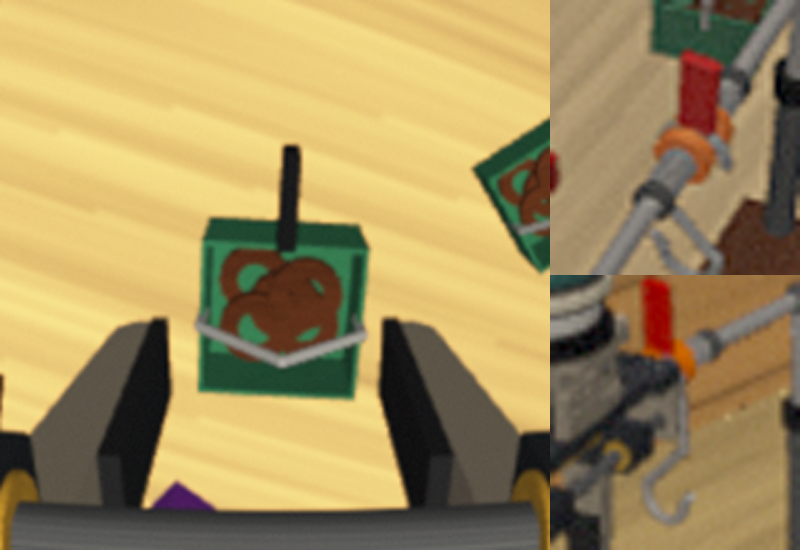

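```bash
python3 - <<'E'
from h import *
import pickle
np.set_printoptions(precision=4,suppress=True)
s=pickle.load(open("w6.pkl","rb"))[0]
W=lambda x,y:(210+x/2.5,100+y/2.5)
Q={k:watz(W(*p),s,z) for k,p,z in(("peak",(282,362),.106),("fl",(200,323),.066),("fr",(365,334),.066),("barend",(291,150),.067),("barin",(288,248),.067),("rl",(198,390),.055),("rr",(355,398),.055))}
for k in Q:print(k,Q[k])
g=lambda a,b:np.degrees(np.arctan2(*(Q[b]-Q[a])[1::-1]))
print(g("fl","fr")-90,g("rl","rr")-90,g("barend","barin"),g("barend","peak"),[np.linalg.norm(Q[b]-Q[a]) for a,b in(("fl","fr"),("rl","rr"),("barend","barin"))],np.linalg.norm((Q["peak"]-Q["barend"])[:2]))
E
```

```text
peak [0.4988 0.2832 0.106 ]
fl [0.5086 0.2407 0.066 ]
fr [0.4859 0.3265 0.066 ]
barend [0.4052 0.2559 0.067 ]
barin [0.4537 0.2712 0.067 ]
rl [0.5528 0.2521 0.055 ]
rr [0.5286 0.3384 0.055 ]
14.833110461014968 15.68050663611578 17.57724975572966 16.295950895129657 [np.float64(0.08870082788385353), np.float64(0.0896765780539322), np.float64(0.050926339522236616)] 0.09754046693483623
```

Wrist crop: the grip bar runs from (291,150) to (288,248), bail peak at (282,362). Bar length 51 mm (52 expected) and peak to end 97.5 mm (96 expected). Bin yaw about 16°. The insets show the hook seated with the keepers parted. Grasping the bin.

>>> {"api": "play_rows", "payload": {
  "hand": [0.1,0.1,0.1,0.1,0.1],
  "travel": [
    [-4.9,6.9,-10],
    [0,0,-30],
    [0,0,-40],
    [0,0,-40],
    [0,0,-40]
  ],
  "roll": [-2.9,0,0,0,0]
}}

```text
t: 15.95
tool_pos: [0.4193, 0.2614, 0.132]
ee_rot: [[-0.961, -0.277, 0.001], [-0.277, 0.961, 0.0], [-0.001, 0.0, -1.0]]
contact_force: [-0.0, 0.1, -0.4]
opening: 0.0505
```

>>> {"api": "play_rows", "payload": {
  "hand": [0.1,0.1,0.1,0.1,0.1],
  "travel": [
    [0,0,-30],
    [0,0,-25],
    [0,0,-20],
    [0,0,-11],
    [0,0,0]
  ],
  "roll": [0,0,0,0,0]
}}

```text
t: 16.45
tool_pos: [0.4184, 0.2612, 0.0462]
ee_rot: [[-0.961, -0.278, -0.002], [-0.278, 0.961, -0.001], [0.002, -0.0, -1.0]]
contact_force: [-0.4, 0.0, 0.0]
opening: 0.0507
```

>>> {"api": "play_rows", "payload": {
  "hand": [-1,-1,-1,-1,-1],
  "travel": [
    [0,0,0],
    [0,0,0],
    [0,0,0],
    [0,0,0],
    [0,0,0]
  ],
  "roll": [0,0,0,0,0],
  "force": 60
}}

```text
t: 16.95
tool_pos: [0.4192, 0.2616, 0.0477]
ee_rot: [[-0.961, -0.278, 0.001], [-0.278, 0.961, 0.0], [-0.001, 0.0, -1.0]]
contact_force: [0.3, -0.6, -0.6]
opening: 0.0128
```

>>> {"api": "play_rows", "payload": {
  "hand": [-1,-1,-1,-1,-1],
  "travel": [
    [0,0,0],
    [0,0,0],
    [0,0,0],
    [0,0,0],
    [0,0,0]
  ],
  "roll": [0,0,0,0,0]
}}

```text
t: 17.45
tool_pos: [0.4192, 0.2616, 0.0476]
ee_rot: [[-0.961, -0.278, 0.001], [-0.278, 0.961, -0.0], [-0.0, -0.0, -1.0]]
contact_force: [-0.1, -1.6, 4.8]
opening: 0.0096
```

>>> {"api": "play_rows", "payload": {
  "hand": [-1,-1,-1,-1,-1],
  "travel": [
    [0,0,2],
    [0,0,5],
    [0,0,8],
    [0,0,10],
    [0,0,12]
  ],
  "roll": [0,0,0,0,0]
}}

```text
t: 17.95
tool_pos: [0.4187, 0.2616, 0.085]
ee_rot: [[-0.961, -0.278, -0.001], [-0.278, 0.961, -0.0], [0.001, 0.0, -1.0]]
contact_force: [0.1, 0.3, -2.3]
opening: 0.01
```

>>> {"api": "play_rows", "payload": {
  "hand": [-1,-1,-1,-1,-1],
  "travel": [
    [0,0,12],
    [0,0,10],
    [0,0,8],
    [0,0,5],
    [0,0,2]
  ],
  "roll": [0,0,0,0,0]
}}

```text
t: 18.45
tool_pos: [0.4192, 0.2616, 0.1219]
ee_rot: [[-0.961, -0.278, 0.001], [-0.278, 0.961, 0.0], [-0.001, -0.0, -1.0]]
contact_force: [1.2, -0.7, -3.5]
opening: 0.0096
```

```bash
python3 - <<'E'
from h import *
import pickle
s=monitor.state();w=cams.camera("wrist");pickle.dump((s,w),open("w7.pkl","wb"))
print(s["tool_pos"],s["ee_rot"],s["contact_force"],s["wrist_torque"],s["opening"])
# track bin: compare with image before lift via green centroid/extent
h=cv2.cvtColor(w,cv2.COLOR_RGB2HSV);m=cv2.inRange(h,(65,80,30),(95,255,255))
n,l,st,c=cv2.connectedComponentsWithStats(m);
for i in range(1,n):
    if st[i,4]>300:print(st[i],c[i])
T=lambda f,l,z:s["tool_pos"]+s["ee_rot"]@np.array([-f/1000,l/1000,-z/1000])
print("pred peak",proj("wrist",T(82,-1.3,57.4),s),"rear rim",proj("wrist",[T(127,-46,7.4),T(127,44,7.4)],s),"front",proj("wrist",[T(37,-46,7.4),T(37,44,7.4)],s))
E
```

```text
[0.41916338 0.26160708 0.12186857] [[-9.60650162e-01 -2.77760237e-01  7.18850704e-04]
 [-2.77760172e-01  9.60650431e-01  1.90241881e-04]
 [-7.43405868e-04 -1.69122015e-05 -9.99999724e-01]] [ 1.15068839 -0.73057514 -3.46260779] [-0.00849247  0.05343307  0.05623593] 0.00961925985489192
[ 434  159   84   99 2944] [478.36379076 202.28566576]
pred peak [[317.7211919  425.48197791]] rear rim [[259.63827262 400.54826144]
 [377.28430605 400.78249896]] front [[243.89615089 311.38944994]
 [393.06003931 311.68627619]]
```

>>> {"api": "play_rows", "payload": {
  "hand": [-1,-1,-1,-1,-1],
  "travel": [
    [1.4,-6,0],
    [3.4,-14,0],
    [5.3,-22,0],
    [6.7,-28,0],
    [7.7,-32,0]
  ],
  "roll": [-0.7,-0.7,-0.7,-0.7,-0.7]
}}

```text
t: 19.0
tool_pos: [0.4433, 0.1578, 0.1209]
ee_rot: [[-0.976, -0.219, -0.001], [-0.219, 0.976, -0.0], [0.001, -0.0, -1.0]]
contact_force: [0.4, -0.1, -3.4]
opening: 0.0098
```

>>> {"api": "play_rows", "payload": {
  "hand": [-1,-1,-1,-1,-1],
  "travel": [
    [8.1,-34,0],
    [8.1,-34,0],
    [8.1,-34,0],
    [7.7,-32,0],
    [6.7,-28,0]
  ],
  "roll": [-0.7,-0.7,-0.7,-0.7,-0.7]
}}

```text
t: 19.5
tool_pos: [0.4817, -0.0059, 0.1208]
ee_rot: [[-0.988, -0.156, -0.001], [-0.156, 0.988, -0.001], [0.001, -0.001, -1.0]]
contact_force: [0.1, 0.3, -2.9]
opening: 0.0097
```

>>> {"api": "play_rows", "payload": {
  "hand": [-1,-1,-1,-1,-1],
  "travel": [
    [5.3,-22,0],
    [3.8,-16,0],
    [2.9,-12,0],
    [1.4,-6,0],
    [0.8,-3,0]
  ],
  "roll": [-0.7,-0.7,-0.7,-0.7,-0.8]
}}

```text
t: 20.0
tool_pos: [0.4963, -0.0614, 0.1212]
ee_rot: [[-0.995, -0.096, -0.0], [-0.096, 0.995, 0.0], [0.0, 0.0, -1.0]]
contact_force: [-0.1, 0.0, -2.7]
opening: 0.0097
```

>>> {"api": "play_rows", "payload": {
  "hand": [-1,-1,-1,-1,-1],
  "travel": [
    [0,0,0],
    [0,0,0],
    [0,0,0],
    [0,0,0],
    [0,0,0]
  ],
  "roll": [0,0,0,0,0]
}}

```text
t: 20.5
tool_pos: [0.4963, -0.0611, 0.1213]
ee_rot: [[-0.995, -0.097, 0.0], [-0.097, 0.995, 0.0], [-0.0, 0.0, -1.0]]
contact_force: [1.2, -0.3, -2.9]
opening: 0.0095
```

```bash
python3 - <<'E'
from h import *
import pickle
s=monitor.state();A=[cams.camera(n) for n in("scene","side","wrist")]
pickle.dump((s,A),open("w8.pkl","wb"))
print(s["tool_pos"],s["ee_rot"][:,0],s["contact_force"])
a,b,w=[x[:,:,::-1] for x in A]
r=lambda i,x,y,W,h,o:cv2.resize(i[y:y+h,x:x+W],o,interpolation=cv2.INTER_CUBIC)
cv2.imwrite("pics/c8.png",np.hstack([r(a,260,160,100,125,(400,500)),r(b,280,130,100,125,(400,500))]))
E
```

```text
[ 0.49634916 -0.06107021  0.12133609] [-9.95272161e-01 -9.71252844e-02 -6.18087757e-05] [ 1.24288098 -0.28523279 -2.88474956]
```

View pics/c8.png

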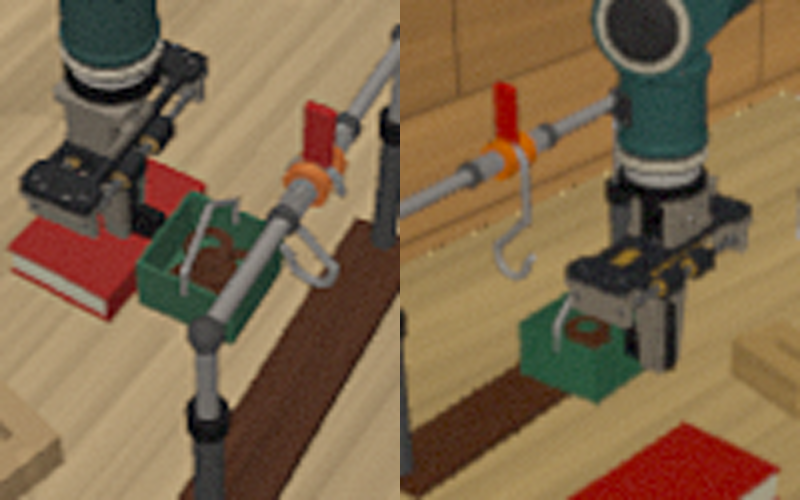

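```bash
python3 - <<'E'
from h import *
import pickle
np.set_printoptions(precision=4,suppress=True)
s=pickle.load(open("w8.pkl","rb"))[0]
S=lambda x,y:(260+x/4,160+y/4);D=lambda x,y:(280+(x-400)/4,130+y/4)
f=-s["ee_rot"][:,0];l=s["ee_rot"][:,1];p=s["tool_pos"]
pk=p+.082*f-.0013*l+[0,0,.0574]
fn=p+.082*f-(.0013+.0435)*l+[0,0,.0184]
lo=np.array([.6679,-.0463,.140]);tp=np.array([.6679,-.0463,.332])
print("pk",pk,proj("scene",pk),S(209,203),proj("side",pk),D(572,295))
print("foot-",proj("scene",fn),S(186,290))
R=lambda i,z:np.array([.6679,-.0463,.136])+np.array([.9954,.096,0])*i/1000+[0,0,z/1000]
for n,i,z,so,do in(("low",0,4,(328,282),(517,273)),("padtop",0,196,(320,104),(505,84)),("lowtip",-24,30,(286,248),(528,262)),("bend",18,30,(330,262),(498,250))):
  print(n,proj("scene",R(i,z)),S(*so),proj("side",R(i,z)),D(*do))
E
```

```text
pk [ 0.5781 -0.0544  0.1787] [[311.277  210.4974]] (312.25, 210.75) [[326.1252 196.0072]] (323.0, 203.75)
foot- [[304.7563 227.6998]] (306.5, 232.5)
low [[336.3021 228.97  ]] (342.0, 230.5) [[307.6854 198.1121]] (309.25, 198.25)
padtop [[338.9025 185.8924]] (340.0, 186.0) [[305.4988 150.1955]] (306.25, 151.0)
lowtip [[329.7342 220.9042]] (331.5, 222.0) [[312.3022 193.8215]] (312.0, 195.5)
bend [[341.8422 225.9141]] (342.5, 225.5) [[303.7918 190.6286]] (304.5, 192.5)
```

>>> {"api": "play_rows", "payload": {
  "hand": [-1,-1,-1,-1,-1],
  "travel": [
    [5,0.5,0],
    [10,1,0],
    [12,1.1,0],
    [10,1,0],
    [5,0.5,0]
  ],
  "roll": [0,0,0,0,0]
}}

```text
t: 21.15
tool_pos: [0.54, -0.0569, 0.1213]
ee_rot: [[-0.995, -0.097, 0.001], [-0.097, 0.995, 0.001], [-0.001, 0.001, -1.0]]
contact_force: [-0.7, 0.8, -3.9]
opening: 0.0098
```

>>> {"api": "play_rows", "payload": {
  "hand": [-1,-1,-1,-1,-1],
  "travel": [
    [4,0.4,0],
    [4,0.4,0],
    [4,0.4,0],
    [4,0.4,0],
    [2,0.1,0]
  ],
  "roll": [0,0,0,0,0]
}}

```text
t: 21.65
tool_pos: [0.5567, -0.0556, 0.1213]
ee_rot: [[-0.995, -0.096, 0.0], [-0.096, 0.995, 0.0], [-0.0, 0.0, -1.0]]
contact_force: [-0.7, 0.0, -3.7]
opening: 0.0097
```

>>> {"api": "play_rows", "payload": {
  "hand": [-1,-1,-1,-1,-1],
  "travel": [
    [4,0.4,0],
    [4,0.4,0],
    [4,0.4,0],
    [4,0.4,0],
    [0,0,0]
  ],
  "roll": [0,0,0,0,0]
}}

```text
t: 22.15
tool_pos: [0.573, -0.0538, 0.1213]
ee_rot: [[-0.995, -0.097, 0.001], [-0.097, 0.995, 0.0], [-0.001, 0.0, -1.0]]
contact_force: [-0.9, 0.1, -3.1]
opening: 0.0097
```

>>> {"api": "play_rows", "payload": {
  "hand": [-1,-1,-1,-1,-1],
  "travel": [
    [3,0.3,0],
    [3,0.3,0],
    [1,0.1,-2],
    [2,0.2,-4],
    [2,0.2,-4]
  ],
  "roll": [0,0,0,0,0]
}}

```text
t: 22.65
tool_pos: [0.5834, -0.0529, 0.1109]
ee_rot: [[-0.995, -0.096, -0.0], [-0.096, 0.995, -0.0], [0.0, -0.0, -1.0]]
contact_force: [0.2, 0.3, -2.6]
opening: 0.0096
```

>>> {"api": "play_rows", "payload": {
  "hand": [-1,-1,-1,-1,-1],
  "travel": [
    [2,0.2,-4],
    [1,0.1,-4],
    [0,0,-3],
    [0,0,-2],
    [0,0,0]
  ],
  "roll": [0,0,0,0,0]
}}

```text
t: 23.15
tool_pos: [0.5861, -0.0526, 0.0979]
ee_rot: [[-0.995, -0.097, -0.001], [-0.097, 0.995, 0.0], [0.001, 0.0, -1.0]]
contact_force: [0.6, 0.2, -3.9]
opening: 0.01
```

>>> {"api": "play_rows", "payload": {
  "hand": [-1,-1,-1,-1,-1],
  "travel": [
    [0,0,-2],
    [0,0,-2],
    [0,0,-1],
    [0,0,0],
    [0,0,0]
  ],
  "roll": [0,0,0,0,0]
}}

```text
t: 23.65
tool_pos: [0.5864, -0.0526, 0.0933]
ee_rot: [[-0.995, -0.097, 0.0], [-0.097, 0.995, 0.0], [-0.0, 0.0, -1.0]]
contact_force: [1.0, 0.1, -2.6]
opening: 0.0099
```

>>> {"api": "play_rows", "payload": {
  "hand": [-1,-1,-1,-1,-1],
  "travel": [
    [0,0,-1],
    [0,0,-1],
    [0,0,0],
    [0,0,0],
    [0,0,0]
  ],
  "roll": [0,0,0,0,0]
}}

```text
t: 24.15
tool_pos: [0.5868, -0.0525, 0.0917]
ee_rot: [[-0.995, -0.097, 0.001], [-0.097, 0.995, 0.0], [-0.001, -0.0, -1.0]]
contact_force: [-0.0, 0.8, 0.2]
opening: 0.0096
```

>>> {"api": "play_rows", "payload": {
  "hand": [-1,-1,-1,-1,-1],
  "travel": [
    [0,0,-1],
    [0,0,0],
    [0,0,0],
    [0,0,0],
    [0,0,0]
  ],
  "roll": [0,0,0,0,0]
}}

```text
t: 24.65
tool_pos: [0.5872, -0.0525, 0.091]
ee_rot: [[-0.995, -0.097, 0.002], [-0.097, 0.995, -0.0], [-0.002, -0.0, -1.0]]
contact_force: [-0.9, -0.5, 5.6]
opening: 0.0099
```

>>> {"api": "play_rows", "payload": {
  "hand": [-1,-1,-1,-1,-1],
  "travel": [
    [0,0,0.6],
    [0,0,0],
    [0,0,0.4],
    [0,0,0],
    [0,0,0]
  ],
  "roll": [0,0,0,0,0],
  "force": 30
}}

```text
t: 25.15
tool_pos: [0.5864, -0.0526, 0.0913]
ee_rot: [[-0.995, -0.096, 0.0], [-0.096, 0.995, 0.0], [-0.0, 0.0, -1.0]]
contact_force: [0.7, -0.5, 4.2]
opening: 0.0096
```

>>> {"api": "play_rows", "payload": {
  "hand": [-1,-1,-1,-1,-1],
  "travel": [
    [0,0,0],
    [0,0,0],
    [0,0,0],
    [0,0,0],
    [0,0,0]
  ],
  "roll": [0,0,0,0,0],
  "force": 6
}}

```text
t: 25.65
tool_pos: [0.5859, -0.0527, 0.0909]
ee_rot: [[-0.995, -0.096, -0.001], [-0.096, 0.995, 0.0], [0.001, 0.0, -1.0]]
contact_force: [-0.2, -0.2, -1.4]
opening: 0.0099
```

>>> {"api": "play_rows", "payload": {
  "hand": [-0.7,-0.6,-0.5,-0.3,0],
  "travel": [
    [0,0,0],
    [0,0,0],
    [0,0,0],
    [0,0,0],
    [0,0,0]
  ],
  "roll": [0,0,0,0,0]
}}

```text
t: 26.15
tool_pos: [0.5864, -0.0526, 0.0913]
ee_rot: [[-0.995, -0.096, 0.0], [-0.096, 0.995, -0.0], [-0.0, -0.0, -1.0]]
contact_force: [0.5, -1.4, 0.7]
opening: 0.0371
```

>>> {"api": "play_rows", "payload": {
  "hand": [0.2,0.2,0.2,0.2,0.2],
  "travel": [
    [0,0,0],
    [0,0,0],
    [0,0,0],
    [0,0,0],
    [0,0,0]
  ],
  "roll": [0,0,0,0,0]
}}

```text
t: 26.65
tool_pos: [0.5863, -0.0526, 0.0913]
ee_rot: [[-0.995, -0.097, 0.0], [-0.097, 0.995, 0.0], [-0.0, 0.0, -1.0]]
contact_force: [0.3, 0.3, 1.3]
opening: 0.0551
```

>>> {"api": "play_rows", "payload": {
  "hand": [0.2,0.2,0.2,0.2,0.2],
  "travel": [
    [-5,-0.5,0],
    [-10,-1,0],
    [-15,-1.4,0],
    [-20,-1.9,0],
    [-20,-1.9,0]
  ],
  "roll": [0,0,0,0,0]
}}

```text
t: 27.15
tool_pos: [0.5148, -0.0594, 0.0912]
ee_rot: [[-0.995, -0.097, -0.001], [-0.097, 0.995, -0.0], [0.001, -0.0, -1.0]]
contact_force: [-0.5, -0.2, 0.4]
opening: 0.0553
```

>>> {"api": "play_rows", "payload": {
  "hand": [0.2,0.2,0.2,0.2,0.2],
  "travel": [
    [-20,-1.9,0],
    [-20,-1.9,5],
    [-15,-1,10],
    [-5,-0.5,10],
    [0,0,5]
  ],
  "roll": [0,0,0,0,0]
}}

```text
t: 27.65
tool_pos: [0.4562, -0.065, 0.1223]
ee_rot: [[-0.995, -0.096, 0.001], [-0.096, 0.995, -0.001], [-0.001, -0.001, -1.0]]
contact_force: [0.4, -0.1, -0.3]
opening: 0.0554
```

>>> {"api": "play_rows", "payload": {
  "hand": [0.2,0.2,0.2,0.2,0.2],
  "travel": [
    [0,0,0],
    [0,0,0],
    [0,0,0],
    [0,0,0],
    [0,0,0]
  ],
  "roll": [0,0,0,0,0]
}}

```text
t: 28.15
tool_pos: [0.4564, -0.0644, 0.121]
ee_rot: [[-0.995, -0.097, -0.0], [-0.097, 0.995, 0.0], [0.0, 0.001, -1.0]]
contact_force: [-0.3, -0.3, -0.0]
opening: 0.0548
```

```bash
python3 - <<'E'
from h import *
import pickle
A0=[cams.camera(n) for n in("scene","side")]
s=monitor.state();[cams.camera("wrist") for _ in range(5)]
A=[cams.camera(n) for n in("scene","side")];pickle.dump((s,A0,A),open("w9.pkl","wb"))
print(s["tool_pos"],s["contact_force"],s["opening"])
box=[(290,170,80,100),(260,140,80,100)];T=[]
for x,y,b in zip(A0,A,box):
    x0,y0,W,h=b;p=x[y0:y0+h,x0:x0+W].astype(int);q=y[y0:y0+h,x0:x0+W].astype(int);print("motion",np.abs(p-q).mean(),np.abs(p-q).max())
    T.append(cv2.resize(y[y0:y0+h,x0:x0+W,::-1],(400,500),interpolation=cv2.INTER_CUBIC))
cv2.imwrite("pics/c9.png",np.hstack(T))
E
```

```text
[ 0.45636372 -0.06445517  0.12108243] [ 1.00671829 -0.32573142 -1.01170659] 0.05479332972733048
motion 2.3549583333333333 28
motion 2.6185833333333335 28
```

View pics/c9.png

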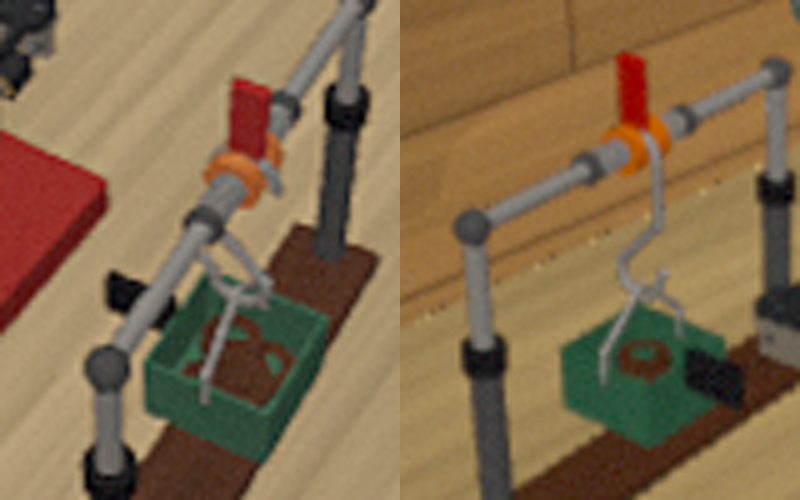

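The bin hangs by its bail peak in the lower curl (side crop about (650,290)), level and clear of the table. I'll wait a little and check for residual swing numerically.

>>> {"api": "play_rows", "payload": {
  "hand": [0.2,0.2,0.2,0.2,0.2],
  "travel": [
    [0,0,0],
    [0,0,0],
    [0,0,0],
    [0,0,0],
    [0,0,0]
  ],
  "roll": [0,0,0,0,0]
}}

```text
t: 29.1
tool_pos: [0.4564, -0.0646, 0.1213]
ee_rot: [[-0.995, -0.096, 0.0], [-0.096, 0.995, 0.0], [-0.0, 0.0, -1.0]]
contact_force: [0.5, -0.3, -0.2]
opening: 0.0549
```

>>> {"api": "play_rows", "payload": {
  "hand": [0.2,0.2,0.2,0.2,0.2],
  "travel": [
    [0,0,0],
    [0,0,0],
    [0,0,0],
    [0,0,0],
    [0,0,0]
  ],
  "roll": [0,0,0,0,0]
}}

```text
t: 29.6
tool_pos: [0.4563, -0.0646, 0.1213]
ee_rot: [[-0.995, -0.096, -0.0], [-0.096, 0.995, 0.0], [-0.0, 0.0, -1.0]]
contact_force: [-0.4, 0.1, 0.2]
opening: 0.0551
```

```bash
python3 - <<'E'
from h import *
def cen(n):
    h=cv2.cvtColor(cams.camera(n),cv2.COLOR_RGB2HSV);m=cv2.inRange(h,(65,80,30),(95,255,255))
    x0,y0,W,H=dict(scene=(315,220,45,45),side=(285,195,45,40))[n]
    M=cv2.moments(m[y0:y0+H,x0:x0+W],True);return x0+M["m10"]/M["m00"],y0+M["m01"]/M["m00"]
for i in range(8):print(np.round([*cen("scene"),*cen("side")],2),monitor.state()["t"])
E
```

```text
[335.99 244.05 307.26 215.64] 29.7
[336.13 244.21 307.36 215.6 ] 29.8
[336.01 244.21 307.34 215.59] 29.9
[336.05 244.24 307.29 215.61] 30.0
[336.18 244.22 307.34 215.79] 30.1
[335.99 244.16 307.42 215.71] 30.2
[335.95 244.14 307.38 215.67] 30.3
[336.05 244.28 307.46 215.72] 30.4
```

The bin is still (centroid changes under 0.2 px). Handing in.

```bash
python3 -c "
from rig import env
print(env.sign_off())"
```

```text
the job is handed in; nothing more can be done
None
```

The S-hook is seated on the rail between the keepers and the larger green bin hangs in its lower curl. I handed the job in at about 30.4 s.

- **Hook:** I gripped it by the red paddle and pressed it down by feel. The wedging took about 5 N. It then stopped hard on the bar at about 9 N, with the bar axis at about 264 mm. I released it there.
- **Bin:** I took it by the grip bar with the gripper vertical, since the moves allow no tilt, and it stayed level on the way. I lowered the bail peak into the curl until contact. Contact peaked at about 9 N, then I eased off and let go slowly.
- **Last checks:**
  - The last picture shows the bail in the lower curl, the bin level and clear of the table, and the keepers parted around the hook.
  - The bin's image position varied by less than 0.25 px over 0.7 s.
  - The gripper was about 48 mm short of the grip bar's end and reading about zero force.
- **Bystanders:** I did not touch the book, stapler or jar, and made no separate check of them after the bin was hung.
- **Disagreements:** the scene and side cameras disagreed with each other by 4–8 mm at the points I triangulated. I therefore set the final alignment by the wrist camera and by feel.

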